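# Turn the cup up, load it on the carrier and hold the carrier level

### The arm

A 7-joint arm with a two-finger parallel gripper is mounted at the origin on a cart in front of the work surface, level with it; the furniture and walls round the work are solid. World frame = base frame: x ahead of the robot, y to its left, z up, the work surface at z = 0. Lengths are in m, angles in rad, forces in N, time in s.
With the tool pointing down it reaches from about 0.425 to 0.925 m from the base axis. Payload 6.8 kg.
Tool frame: the origin (TCP) lies on the front face of the gripper's body, between the roots of the fingers; the fingertips stand 73 mm ahead of it and the grasp point (between the pads) lies 54 mm ahead of it (env.nose_length is the distance from the TCP to the fingertips, in m); z points along the fingers, y is the direction in which the jaws open and shut (so a half turn about z gives the same grasp; the last joint's range is limited). The gripper opens to 85 mm and grips with 20 to 120 N. Pads are 22 mm wide; open, the fingers measure 114 mm over their backs; the gripper's body (76 mm by 85 mm) begins 54 mm behind the grasp point. The pads swing forward as they close: fully open they stand 13 mm farther back than shut.
Start: joints at [1.148, 0.477, 0.022, 1.555, -0.011, 1.109, -0.083], TCP at [0.209, -0.642, 0.304] pointing down, gripper open.
Joint ranges: [-2.96, 2.96], [-0.34, 2.1], [-1.41, 1.46], [0.24, 2.44], [-1.37, 4.51], [0.17, 1.92], [-2.96, 2.96]. Speed limits (rad/s): [2.39, 2.39, 3.14, 3.14, 3.14, 3.14, 3.14].

### API

Orientations are given as a unit quaternion [w, x, y, z].
In Python, from cell import env, kin, camera, calibration, job gives the robot as it stands. The module is installed in compiled form; this text tells all that it offers. Calls block until the motion is done:
- env.reach(position, orientation): joint-space move of the TCP to a pose.
- env.movel(position, velocity=0.15, rot=None, stop_force=None): straight line of the TCP; rot=None keeps the orientation; velocity is the mean speed in m/s. With stop_force (N) it stops when the force on the tool has changed by that much, and returns True; else False.
- env.goto_joints(angles): joint-space move.
- env.grip(opening, f_grip=None): finger opening in m; f_grip is the grip in N (None keeps the last); returns when the fingers have stopped.
- env.dwell(seconds).
- kin.inverse_kinematics(position, orientation): joint angles nearest the present ones, or None.
- env.get_state(): the state.
- camera(name): name is "scene" or "top" or "wrist"; returns (picture, depth): 400x640x3 uint8, blue, green, red; 400x640 float32, m along the optical axis (not along the pixel's ray), 0 where there is no reading.
- calibration(name): a dict with "fx", "fy", "cx", "cy" (pixels), "rvec" (rotation vector, rad) and "tvec" (3), from world to camera coordinates, as OpenCV has them. Camera axes: x right, y down, z forward; pixel columns grow to the right and rows downward; lengths in m; the calibration is good to about 2 mm. A picture is of the moment at which its call begins: read the wrist's pose just before it. calibration takes no time and is no camera call; for the wrist camera it gives the pose at the moment of the call.
A pose or a line that the arm cannot do raises env.PlanningError and nothing moves.
- job.job_done(): hands the job in, once; it reports no verdict.
The state is a dict: "time": time; "qpos": joint angles; "joint_velocities": joint speeds; "joint_torque": joint torques, N m; "tcp_pos": TCP position; "orientation": TCP orientation; "force": force on the tool from outside, world axes, zero at the start; "torque": the same for the moment, N m; "opening": finger opening in m.
Only numpy, scipy, OpenCV 4.12 (cv2) and the standard library are available. Lean on these libraries where they do the work, as an engineer would, in place of code of your own. Each camera call takes 0.05 s, during which the arm holds its last target.

### The job

The pale-blue plastic cup stands upside down on the bench: turn it mouth-up and stand it on the black disc at the empty end of the small aluminium carrier, and let go of it. Then take the carrier by its blue grip, lift it straight up, level, until its underside is about 10 cm above the bench, and finish while still holding it there steadily, with the cup and the tin standing on their discs. Leave the other things where they are.

Things in the scene. Friction and masses are not known exactly. Their poses are not given: they have to be found in the camera images.
- cup_center (a point): small pale-blue plastic cup, round, 39 mm across at the mouth, slightly narrower at the base, 48 mm tall, about 20 g; grip it across its sides. This point is on its axis, half-way up. z points from closed base to open mouth: straight down at the start (cup stands mouth-down on the bench); x, y do not matter. Lying on its side its axis is about 19 mm above the surface
- carrier_place (a point): centre of the carrier's empty end (the end on the robot's right), on the upper face of its base plate, 6 mm above its underside; marked by a black disc 56 mm across. Axes are the carrier's: x along its length from the empty end to the tin, z up. The point is 47 mm (-x) from the grip's middle and 33 mm from the end edge
- carrier_tin_place (a point): centre of the other, taken end of the carrier (the tin stands there), on the upper face of its base plate, 47 mm (towards +x) from the handle; same axes
- carrier_grip (a point): centre of the blue grip over the carrier's middle and centre of mass: a flat-sided bar 14 mm thick (carrier's x), 78 mm wide (carrier's y), 32 mm tall, on two 10 mm posts 56 mm apart. This point is 100 mm above the carrier's underside, the grip's top 116 mm. Carrier's axes
- carrier: the loose carrier: an aluminium tray 160 mm long (x), 100 mm wide (y), base plate 6 mm thick with a 3 mm lip round its edge, upright blue grip across the middle, about 0.35 kg; origin at the centre of its underside, x from the empty end to the tin, z up
- cup: the cup itself; origin at the centre of the outside of its base, z towards the mouth
- tin_center (a point): round aluminium tin with a lid, 59 mm across, 38 mm tall, about 40 g, standing loose on the carrier's other end; this point is its centre, 19 mm above its underside, z up
- cap: bystander: cream plastic cap, 58 mm across, 37 tall; origin at the centre of its underside
- jar: bystander: clear screw jar with a blue lid, 66 mm across, 116 tall; origin at the centre of its underside
- flask: bystander: milky square bottle with a black cap, 56 x 56 mm, 115 tall; origin at the centre of its underside
- block: bystander: plain wooden block, 40 x 110 x 28 mm; origin at the centre of its underside
- moisture_balance: fixed bystander: the white balance with the tall round hood, 265 mm deep (its x), 215 mm wide, 331 mm tall; origin at the centre of its underside, front towards the robot. (The tall grey steel unit on the right, also fixed, stands beyond x = 0.45 and right of y = -0.51 m.)
Mind the look-alikes: they are no part of the job. Leave any red look-alike of the cup alone. Of the things that look like the part that bears tin_center, the smallest one is meant.

How it is judged:
By the outcome, as a careful person would: the job done as asked, in the order asked, and still so for the second after the job is handed in, while the arm keeps its last pose, push and grip.
It also fails if it takes over 67 s, if anything falls off the work surface, if the arm or the gripper's body presses on something with over 40 N, if the wrist force passes 120 N, or if a joint passes its speed limit or range.

## Working session

There is one attempt and no reset: what is moved stays moved. The work goes in short steps, each a Python script; the robot and the scene stay as the last script left them, time stands still between calls to the robot, and variables do not carry over. Pictures are saved under pics/ and viewed, and the job is handed in when it is done.

```bash
mkdir -p pics; ls; cat > h.py <<'E'
import numpy as np, cv2
from cell import env, kin, camera, calibration, job
def snap(n,tag):
    c=calibration(n); p,d=camera(n); cv2.imwrite(f'pics/{tag}.png',p); np.savez(f'pics/{tag}.npz',p=p,d=d,**{k:np.array(v) for k,v in c.items()}); return p,d,c
def load(tag):
    z=np.load(f'pics/{tag}.npz'); return z['p'],z['d'],{k:z[k] for k in('fx','fy','cx','cy','rvec','tvec')}
def ray(c,u,v):
    R=cv2.Rodrigues(np.array(c['rvec'],float))[0]; t=np.array(c['tvec'],float).reshape(3)
    u=np.asarray(u,float);v=np.asarray(v,float)
    d=np.stack([(u-c['cx'])/c['fx'],(v-c['cy'])/c['fy'],np.ones_like(u)],-1)
    return -R.T@t, d@R
def onz(c,u,v,z):
    o,d=ray(c,u,v); return o+d*((z-o[2])/d[...,2])[...,None]
def pts(c,d,u,v):
    o,r=ray(c,u,v); return o+r*d[np.asarray(v,int),np.asarray(u,int)][...,None]
E
python3 - <<'E'
from h import *
for n in('scene','top','wrist'):
    p,d,c=snap(n,n+'0'); print(n,c)
s=env.get_state(); print({k:np.round(v,3) for k,v in s.items()})
E
```

```text
pics
scene {'fx': 487.4248310397615, 'fy': 487.4248310397615, 'cx': 317.03409183633227, 'cy': 206.73536849643372, 'rvec': array([ 0.88186519, -2.4865391 ,  1.0936888 ]), 'tvec': array([0.46888153, 0.3191001 , 1.5697566 ])}
top {'fx': 470.7281962701926, 'fy': 470.7281962701926, 'cx': 327.30669462432604, 'cy': 197.95797949635244, 'rvec': array([ 2.1723185 , -2.18005661,  0.09157069]), 'tvec': array([0.01832403, 0.59599722, 1.63568366])}
wrist {'fx': 280.7874527211851, 'fy': 280.7874527211851, 'cx': 319.29644456626704, 'cy': 198.47657670781726, 'rvec': array([-2.32634318,  1.68954246,  0.27131031]), 'tvec': array([-0.67355033, -0.04010416,  0.38024431])}
{'time': np.float64(0.15), 'qpos': array([ 1.148,  0.478,  0.022,  1.556, -0.012,  1.109, -0.083]), 'joint_velocities': array([-0.002, -0.002,  0.002, -0.003,  0.   , -0.   ,  0.   ]), 'joint_torque': array([ 2.0000e-03, -5.9692e+01,  1.6100e+00, -2.8149e+01,  1.3000e-02,
        7.0000e-03, -0.0000e+00]), 'tcp_pos': array([ 0.209, -0.642,  0.303]), 'orientation': array([-0.001,  0.988,  0.157, -0.   ]), 'force': array([0.167, 0.553, 0.257]), 'torque': array([-0.006, -0.013, -0.007]), 'opening': np.float64(0.085)}
```

View pics/scene0.png

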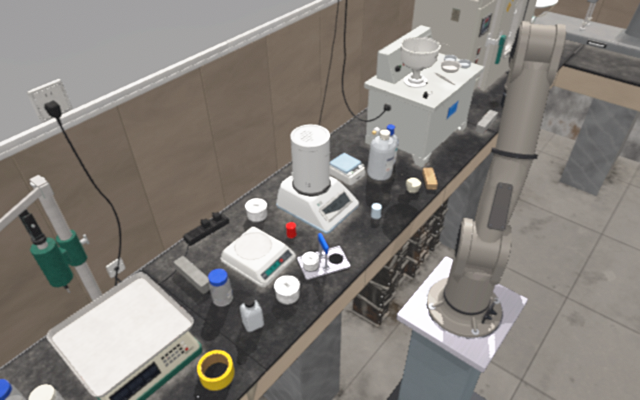

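View pics/top0.png

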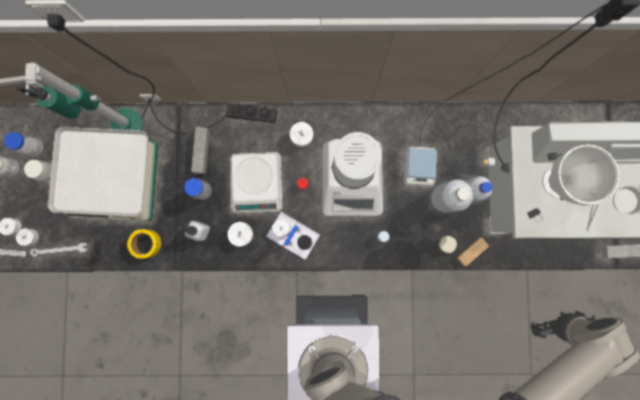

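```bash
python3 - <<'E'
from h import *
p,d,c=load('top0')
cv2.imwrite('pics/c1.png',cv2.resize(p[190:270,220:400],None,fx=4.4,fy=4.4,interpolation=cv2.INTER_CUBIC))
p2,d2,c2=load('scene0')
cv2.imwrite('pics/c2.png',cv2.resize(p2[190:310,260:400],None,fx=4.5,fy=4.5,interpolation=cv2.INTER_CUBIC))
for n,u,v,z in [('cup',384,237,.048),('disc',305,242,.006),('tin',281,226,.044),('tin2',240,234,.04),('tin3',301,133,.04),('cap',448,244,.037),('block',473,251,.028),('red',303,183,.04),('jar',198,188,.116),('flask',197,231,.115)]:
    print(n,onz(c,u,v,z).round(3),pts(c,d,u,v).round(3))
E
```

```text
cup [ 0.458 -0.179  0.048] [ 0.458 -0.179  0.052]
disc [0.441 0.096 0.006] [ 0.441  0.096 -0.   ]
tin [0.497 0.177 0.044] [0.497 0.177 0.048]
tin2 [0.47 0.32 0.04] [0.47  0.317 0.059]
tin3 [0.826 0.109 0.04 ] [0.823 0.108 0.052]
cap [ 0.433 -0.403  0.037] [ 0.433 -0.402  0.038]
block [ 0.408 -0.491  0.028] [ 0.408 -0.491  0.028]
red [0.648 0.101 0.04 ] [0.646 0.101 0.054]
jar [0.623 0.448 0.116] [0.623 0.447 0.12 ]
flask [0.48  0.449 0.115] [0.48  0.456 0.09 ]
```

View pics/c1.png

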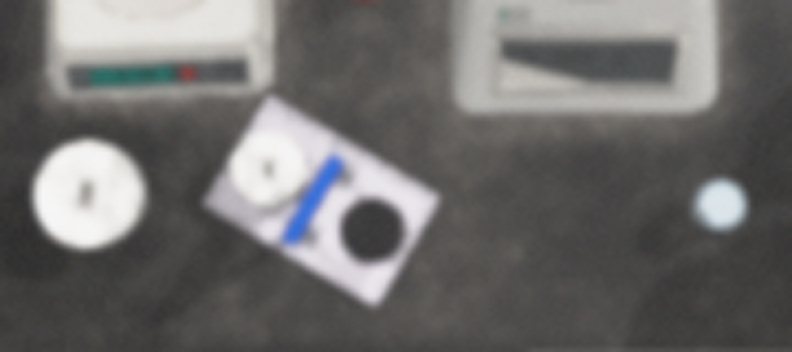

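View pics/c2.png

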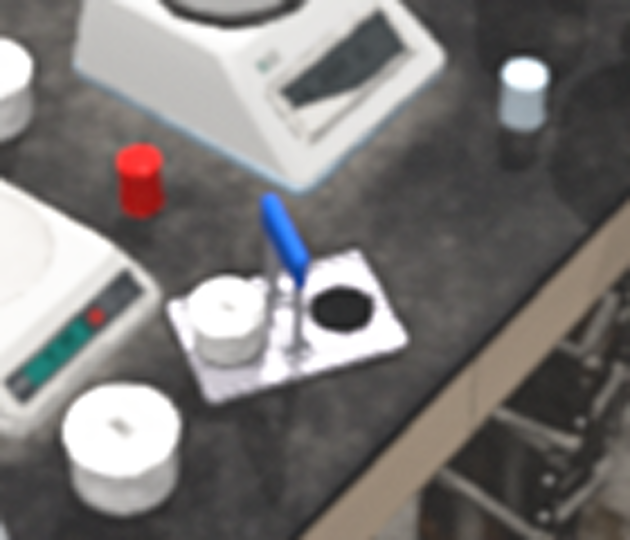

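```bash
cat >> h.py <<'E'
from scipy.spatial.transform import Rotation as Rn
def Q(yaw,ph,roll=0):
    # tool down, tilted by ph so the fingers point toward heading yaw; jaws perpendicular to heading
    R=Rn.from_euler('z',yaw)*Rn.from_euler('y',-ph)*Rn.from_matrix(np.diag([1,-1,-1]))*Rn.from_euler('z',roll)
    q=R.as_quat(); return np.array([q[3],q[0],q[1],q[2]])
def Zx(q): return Rn.from_quat([q[1],q[2],q[3],q[0]]).as_matrix()
def tcp(pt,q,off=.061): return np.asarray(pt,float)-Zx(q)[:,2]*off
E
python3 - <<'E'
from h import *
p,d,c=load('top0'); 
hsv=cv2.cvtColor(p,cv2.COLOR_BGR2HSV)
def blobs(m,box,name,z):
    M=np.zeros_like(m);x0,y0,x1,y1=box;M[y0:y1,x0:x1]=m[y0:y1,x0:x1]
    n,l,s,ce=cv2.connectedComponentsWithStats(M.astype(np.uint8))
    i=1+np.argmax(s[1:,4]); 
    cn=max(cv2.findContours((l==i).astype(np.uint8),0,2)[0],key=cv2.contourArea)
    u,v=ce[i]; W=onz(c,u,v,z); rect=cv2.minAreaRect(cn)
    print(name,ce[i].round(1),s[i],W.round(4),rect); return W,cn
V=hsv[...,2].astype(int)
cup,cn=blobs(V>140,(370,224,398,250),'cup',.048)
disc,_=blobs(V<80,(294,234,314,252),'disc',.006)
blue=(hsv[...,0]>100)&(hsv[...,0]<130)&(hsv[...,1]>110)&(V>90)
grip,cg=blobs(blue,(270,215,320,260),'grip',.116)
pl,cp=blobs((V>140)|blue,(262,208,324,262),'plate',.006)
hp=cv2.convexHull(cp)[:,0]; 
b=cv2.boxPoints(cv2.minAreaRect(cp)); B=onz(c,b[:,0],b[:,1],.006); print(B.round(3),np.linalg.norm(np.diff(B,axis=0),axis=1))
print('mean',B.mean(0))
g=onz(c,cg[:,0,0],cg[:,0,1],.112); r=cv2.minAreaRect((g[:,:2]*1000).astype(np.float32)); print('grip rect mm',r)
r=cv2.minAreaRect((onz(c,cp[:,0,0],cp[:,0,1],.007)[:,:2]*1000).astype(np.float32)); print('plate rect mm',r)
# wrist cam in tool frame
s=env.get_state(); cw=calibration('wrist'); R=cv2.Rodrigues(cw['rvec'])[0]; cpw=-R.T@cw['tvec']; T=Zx(s['orientation'])
print('cam in tool',(T.T@(cpw-s['tcp_pos'])).round(3),(T.T@R.T).round(2))
E
```

```text
cup [383.3 236. ] [378 231  12  11 101] [ 0.4614 -0.1769  0.048 ] ((383.5, 236.0), (10.0, 11.0), 90.0)
disc [304.1 241.9] [299 236  12  13 115] [0.4418 0.099  0.006 ] ((304.0000305175781, 242.00003051757812), (11.31370735168457, 11.31370735168457), 45.0)
grip [290.4 235.2] [285 226  12  19  71] [0.4648 0.1387 0.116 ] ((290.5, 235.00003051757812), (3.5970070362091064, 21.085901260375977), 29.744882583618164)
plate [291.4 234.2] [ 267  212   53   47 1174] [0.4691 0.1442 0.006 ] ((292.75, 235.24998474121094), (46.13311767578125, 29.49775505065918), 30.963754653930664)
[[0.463 0.236 0.006]
 [0.553 0.183 0.006]
 [0.468 0.042 0.006]
 [0.379 0.096 0.006]] [0.10437037 0.1643991  0.10389797]
mean [0.46561036 0.1394092  0.006     ]
grip rect mm ((465.5168762207031, 138.75576782226562), (11.982927322387695, 69.72047424316406), 60.252349853515625)
plate rect mm ((465.4743957519531, 139.25436401367188), (164.19467163085938, 103.96647644042969), 59.227718353271484)
cam in tool [ 0.079 -0.    -0.069] [[-0.   -0.95 -0.31]
 [ 1.   -0.   -0.  ]
 [ 0.   -0.31  0.95]]
```

```bash
cat > ik.py <<'E'
from h import *
def ik(pt,q,off=.061):
    try: return kin.inverse_kinematics(tcp(pt,q,off),q)
    except Exception as e: return None
if __name__=='__main__':
    for name,pt in [('cup',(.461,-.177,.024)),('lay1',(.50,-.1,.02)),('lay2',(.56,-.13,.02)),('disc',(.4416,.0985,.030))]:
        for roll in(0,np.pi):
            for ph in(45,-45):
                out=[]
                for y in range(0,360,30):
                    q=Q(np.radians(y),np.radians(ph),roll)
                    a=ik(pt,q); b=ik(np.array(pt)+[0,0,.08],q)
                    if a is not None and b is not None: out.append(y)
                print(name,int(roll),ph,out)
E
python3 ik.py
```

```text
cup 0 45 [30, 60, 90, 120, 150, 180, 210, 240, 270]
cup 0 -45 [0, 30, 60, 90, 120, 210, 240, 270, 300, 330]
cup 3 45 [30, 60, 90, 120, 150, 180, 210, 240, 270, 300]
cup 3 -45 [0, 30, 60, 90, 210, 240, 270, 300, 330]
lay1 0 45 [30, 60, 90, 120, 150, 180, 210, 240, 270, 300]
lay1 0 -45 [0, 30, 60, 90, 120, 210, 240, 270, 300, 330]
lay1 3 45 [30, 60, 90, 120, 150, 180, 210, 240, 270, 300]
lay1 3 -45 [0, 30, 60, 90, 120, 210, 240, 270, 300, 330]
lay2 0 45 [0, 30, 60, 90, 120, 150, 180, 210, 240, 270, 300, 330]
lay2 0 -45 [0, 30, 60, 90, 120, 150, 180, 210, 240, 270, 300, 330]
lay2 3 45 [0, 30, 60, 90, 120, 150, 180, 210, 240, 270, 300, 330]
lay2 3 -45 [0, 30, 60, 90, 120, 150, 180, 210, 240, 270, 300, 330]
disc 0 45 [90, 120, 150, 180, 210, 240, 270, 300]
disc 0 -45 [0, 30, 60, 90, 120, 270, 300, 330]
disc 3 45 [90, 120, 150, 180, 210, 240, 270, 300]
disc 3 -45 [0, 30, 60, 90, 120, 270, 300, 330]
```

```bash
python3 - <<'E'
from ik import *
np.set_printoptions(precision=2,suppress=True,linewidth=150)
print(env.get_state()['qpos'])
for y in (260,270,280):
  for roll in(0,np.pi):
    print(y,int(roll))
    for name,pt,ph in [('pick',(.461,-.177,.024),45),('up',(.461,-.177,.124),45),('lay',(.52,-.12,.02),-45),('re',(.52,-.12,.02),45),('disc',(.4416,.0985,.030),-45),('dischi',(.4416,.0985,.150),-45)]:
        print(name,ik(pt,Q(np.radians(y),np.radians(ph),roll)))
E
```

```text
[ 1.15  0.48  0.02  1.56 -0.01  1.11 -0.08]
260 0
pick [ 0.68  1.16 -1.2   2.07  1.46  1.85  1.7 ]
up [ 0.67  0.89 -1.19  2.06  1.26  1.74  1.83]
lay [ 0.47  0.79  0.05  1.92 -0.95  1.03 -2.05]
re [ 0.54  1.21 -1.2   1.91  1.44  1.89  1.72]
disc [ 0.35  0.66 -0.24  2.29 -1.32  0.66 -1.91]
dischi [ 0.22  0.37 -0.09  2.28 -1.13  0.85 -2.24]
260 3
pick [-0.12  0.71 -0.11  2.12  1.    0.99 -1.25]
up [ 0.09  0.54 -0.36  2.1   0.96  1.21 -1.12]
lay [ 0.95  0.87 -0.59  1.88 -0.42  0.8   0.65]
re [-0.12  0.78 -0.21  1.95  0.95  1.13 -1.22]
disc [ 0.77  0.78 -0.74  2.26 -0.86  0.38  0.84]
dischi [ 0.76  0.47 -0.73  2.25 -0.86  0.66  0.65]
270 0
pick [-1.01  1.16  1.06  2.25 -0.51  0.37 -2.9 ]
up [ 0.68  0.83 -1.19  2.15  1.33  1.66  1.92]
lay [ 0.44  0.82  0.06  1.83 -0.82  1.11 -2.04]
re [ 0.55  1.19 -1.2   2.    1.53  1.86  1.8 ]
disc [ 0.3   0.68 -0.19  2.21 -1.1   0.75 -1.99]
dischi [ 0.21  0.42 -0.08  2.2  -0.99  0.95 -2.24]
270 3
pick [-0.23  0.69 -0.    2.21  1.12  0.87 -1.26]
up [ 0.1   0.5  -0.4   2.18  1.08  1.14 -1.1 ]
lay [ 0.92  0.91 -0.61  1.8  -0.29  0.92  0.65]
re [-0.25  0.74 -0.08  2.05  1.02  0.98 -1.18]
disc [ 0.72  0.79 -0.7   2.18 -0.63  0.52  0.73]
dischi [ 0.74  0.52 -0.72  2.16 -0.68  0.76  0.62]
280 0
pick [-1.05  1.17  1.08  2.34 -0.91  0.22 -2.39]
up [ 0.7   0.78 -1.19  2.23  1.42  1.57  2.  ]
lay [ 0.41  0.85  0.06  1.75 -0.71  1.19 -2.01]
re [-1.12  1.24  1.12  2.19 -0.72  0.4  -2.65]
disc [ 0.26  0.7  -0.17  2.13 -0.93  0.84 -2.04]
dischi [ 0.19  0.46 -0.09  2.12 -0.86  1.04 -2.23]
280 3
pick [-0.12  0.67 -0.15  2.29  1.36  0.9  -1.33]
up [ 0.08  0.46 -0.39  2.27  1.21  1.05 -1.07]
lay [ 0.86  0.93 -0.59  1.72 -0.22  1.05  0.7 ]
re [-0.31  0.71 -0.03  2.14  1.17  0.88 -1.2 ]
disc [ 0.67  0.81 -0.68  2.1  -0.47  0.65  0.68]
dischi [ 0.71  0.57 -0.73  2.08 -0.53  0.87  0.6 ]
```

```bash
cat >> h.py <<'E'
np.set_printoptions(precision=3,suppress=True,linewidth=150)
Y=np.radians(270); A=np.radians(45); OFF=.060
CUP=np.array([.461,-.177,.0]); 
def qq(sgn,y=Y): return Q(y,sgn*A,np.pi)
def st(): 
    s=env.get_state(); print('t',round(float(s['time']),2),'q',s['qpos'],'tcp',s['tcp_pos'],'F',s['force'],'op',round(float(s['opening']),4)); return s
E
python3 - <<'E'
from h import *
print(env.nose_length)
env.grip(.065,30)
q=qq(1); t=tcp(CUP+[0,0,.025],q,OFF); pre=t-Zx(q)[:,2]*.07+[0,0,.06]
env.reach(pre,q); st()
print(pre,env.nose_length)
snap('scene','s1');snap('wrist','w1')
E
```

```text
0.0726
t 2.6 q [ 0.092  0.512 -0.514  2.155  1.03   1.24  -1.135] tcp [ 0.461 -0.086  0.177] F [-0.262  0.575  0.615] op 0.0646
[ 0.461 -0.085  0.177] 0.0726
```

```bash
python3 -c "
import cv2,numpy as np
a=cv2.imread('pics/s1.png')[120:320,230:550];b=cv2.imread('pics/w1.png')
cv2.imwrite('pics/v1.png',np.vstack([cv2.resize(a,(480,300)),cv2.resize(b,(480,300))]))"
```

```text
(no output)
```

View pics/v1.png

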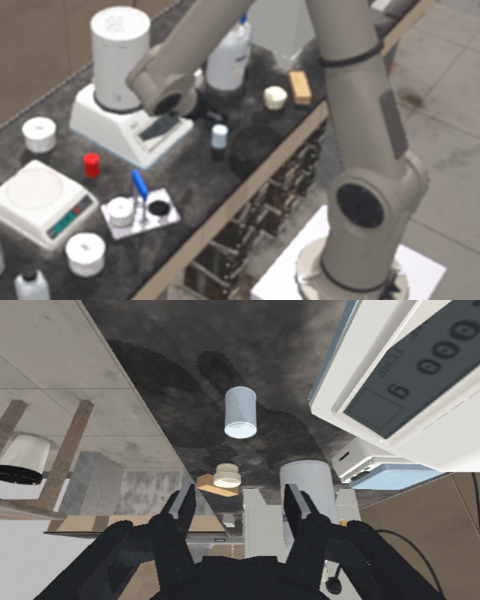

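```bash
python3 - <<'E'
from h import *
p,d,c=load('top0'); print('bal front',onz(c,352,215,.04),pts(c,d,np.array([352,352]),np.array([213,205])))
p,d,c=load('w1')
hsv=cv2.cvtColor(p,cv2.COLOR_BGR2HSV); m=((hsv[...,2]>120)).astype(np.uint8); m[:,:285]=0;m[:,355:]=0;m[:100]=0;m[190:]=0
n,l,s,ce=cv2.connectedComponentsWithStats(m); i=1+np.argmax(s[1:,4]); print(s[i],ce[i])
vv,uu=np.nonzero((l==i)&(d>0)); P=pts(c,d,uu,vv); print(P.min(0),P.max(0),np.median(P,0))
top=P[P[:,2]>.046]; print('top',len(top),top.mean(0),top.min(0),top.max(0))
print('sil',onz(c,ce[i][0],ce[i][1],.024))
E
python3 - <<'E'
import cv2
cv2.imwrite('pics/v2.png',cv2.imread('pics/s1.png')[130:260,250:450].repeat(4,0).repeat(4,1))
E
```

```text
bal front [ 0.535 -0.07   0.04 ] [[ 0.542 -0.07   0.035]
 [ 0.569 -0.069  0.057]]
[ 299  115   44   70 2659] [320.465 150.255]
[ 0.437 -0.277 -0.002] [ 0.486 -0.159  0.048] [ 0.461 -0.164  0.033]
top 738 [ 0.461 -0.176  0.047] [ 0.444 -0.195  0.046] [ 0.478 -0.16   0.048]
sil [ 0.461 -0.176  0.024]
```

View pics/v2.png

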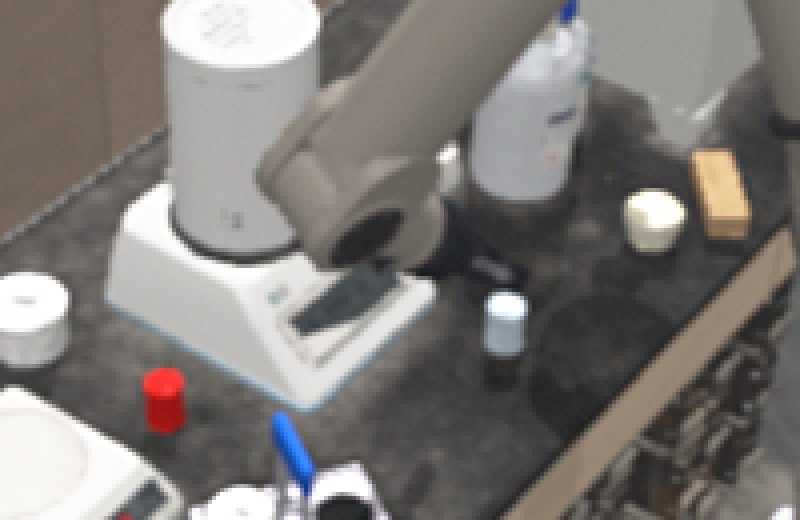

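```bash
sed -i 's/^CUP=.*/CUP=np.array([.461,-.1765,0.]); Y1=np.radians(280)/' h.py; python3 - <<'E'
from h import *
q=qq(1,Y1); t=tcp(CUP+[0,0,.026],q,OFF); pre=t-Zx(q)[:,2]*.075
print(kin.inverse_kinematics(t,q))
env.reach(pre,q); st()
print(env.movel(t,.08,stop_force=8)); s=st(); print(t)
snap('wrist','w2');snap('scene','s2')
E
python3 -c "
import cv2,numpy as np
a=cv2.imread('pics/s2.png')[130:260,250:450];b=cv2.imread('pics/w2.png')
cv2.imwrite('pics/v3.png',np.vstack([cv2.resize(a,(460,299)),cv2.resize(b,(480,300))[:,:460]]))"
```

```text
[ 0.101  0.697 -0.411  2.272  1.411  1.066 -1.338]
t 3.04 q [ 0.053  0.587 -0.503  2.273  1.231  1.139 -1.257] tcp [ 0.443 -0.083  0.121] F [-0.075 -0.163 -0.192] op 0.0647
False
t 4.13 q [ 0.11   0.699 -0.422  2.271  1.413  1.073 -1.338] tcp [ 0.454 -0.134  0.069] F [ 0.342 -0.225  0.245] op 0.0651
[ 0.454 -0.135  0.068]
```

View pics/v3.png

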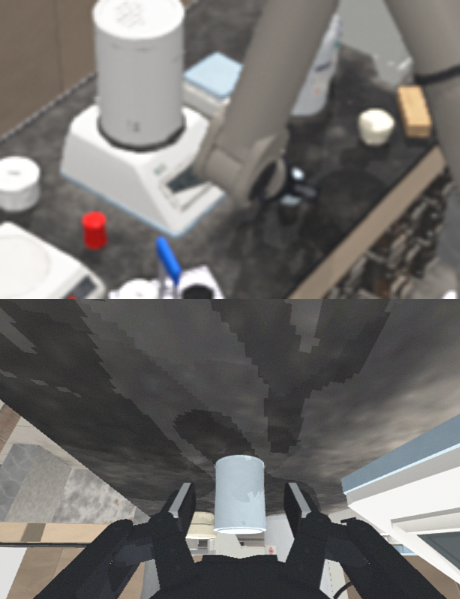

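```bash
python3 - <<'E'
from h import *
env.grip(.02,30); s=st()
env.movel(s['tcp_pos']+[0,0,.11],.15); st()
LAY=np.array([.472,-.19,0.])
q=qq(-1,Y1); t=tcp(LAY+[0,0,.14],q,OFF)
print(kin.inverse_kinematics(t,q)); env.reach(t,q); st()
snap('wrist','w3');snap('scene','s3')
E
python3 -c "
import cv2,numpy as np
a=cv2.imread('pics/s3.png')[110:240,250:450];b=cv2.imread('pics/w3.png')
cv2.imwrite('pics/v4.png',np.vstack([cv2.resize(a,(460,299)),cv2.resize(b,(480,300))[:,:460]]))"
```

```text
t 4.59 q [ 0.11   0.699 -0.422  2.271  1.413  1.073 -1.338] tcp [ 0.454 -0.135  0.069] F [-1.225  2.548  4.576] op 0.0356
t 5.47 q [ 0.16   0.448 -0.477  2.259  1.204  1.095 -1.052] tcp [ 0.453 -0.135  0.178] F [ 0.229  0.322 -0.83 ] op 0.036
[ 1.016  0.755 -0.628  1.708 -0.22   1.277  0.716]
t 7.03 q [ 1.015  0.755 -0.628  1.709 -0.219  1.277  0.715] tcp [ 0.479 -0.23   0.182] F [-0.54   0.538 -0.753] op 0.0362
```

View pics/v4.png

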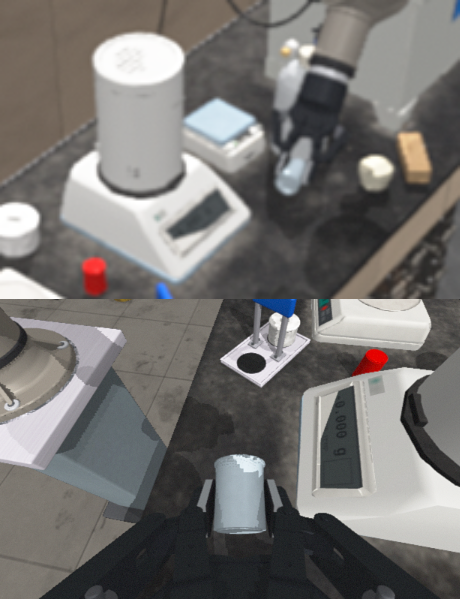

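```bash
python3 - <<'E'
from h import *
p,d,c=load('top0')
for (u,v) in [(460,193),(450,212),(450,207),(445,195),(435,200)]: print((u,v),pts(c,d,u,v))
s=env.get_state(); T=Zx(s['orientation']); print('wrist 0.15 back',s['tcp_pos']-T[:,2]*.15-[0,0,.12])
cv2.imwrite('pics/v5.png',cv2.resize(p[140:270,380:540],None,fx=4.5,fy=4.5))
E
```

```text
(460, 193) [ 0.595 -0.402  0.206]
(450, 212) [ 0.546 -0.421  0.005]
(450, 207) [ 0.554 -0.384  0.147]
(445, 195) [ 0.592 -0.365  0.164]
(435, 200) [ 0.585 -0.356  0.061]
wrist 0.15 back [ 0.498 -0.335  0.168]
```

View pics/v5.png

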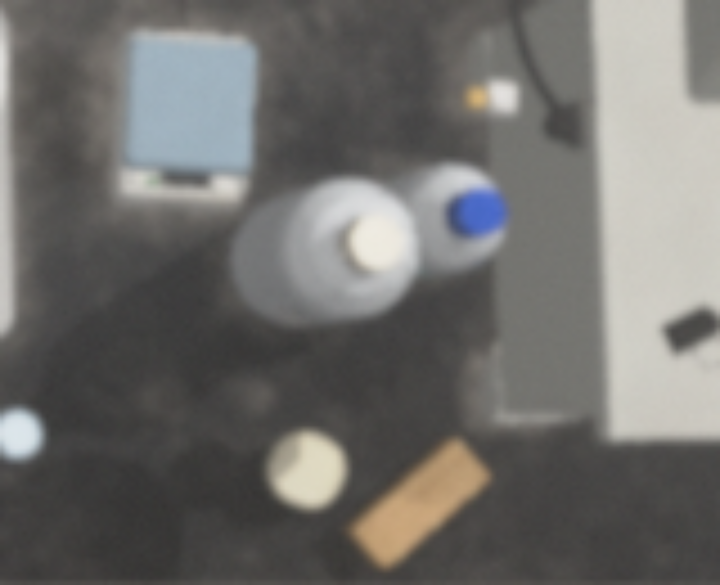

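```bash
cat >> h.py <<'E'
LAY=np.array([.455,-.13,0.])
E
python3 - <<'E'
from h import *
q=qq(-1,Y1); t=tcp(LAY+[0,0,.10],q,OFF)
env.movel(t,.15); 
t2=tcp(LAY+[0,0,.026],q,OFF); print(env.movel(t2,.1))
t3=tcp(LAY+[0,0,.017],q,OFF); print(env.movel(t3,.03,stop_force=3)); s=st(); print(s['tcp_pos']+Zx(q)[:,2]*OFF)
snap('wrist','w4');snap('scene','s4')
E
python3 -c "
import cv2,numpy as np
a=cv2.imread('pics/s4.png')[130:260,250:450];b=cv2.imread('pics/w4.png')
cv2.imwrite('pics/v6.png',np.vstack([cv2.resize(a,(460,299)),cv2.resize(b,(480,300))[:,:460]]))"
```

```text
False
True
t 8.95 q [ 0.958  0.892 -0.607  1.841 -0.193  1.007  0.747] tcp [ 0.463 -0.172  0.063] F [-0.115 -1.049  4.382] op 0.0359
[ 0.456 -0.13   0.02 ]
```

View pics/v6.png

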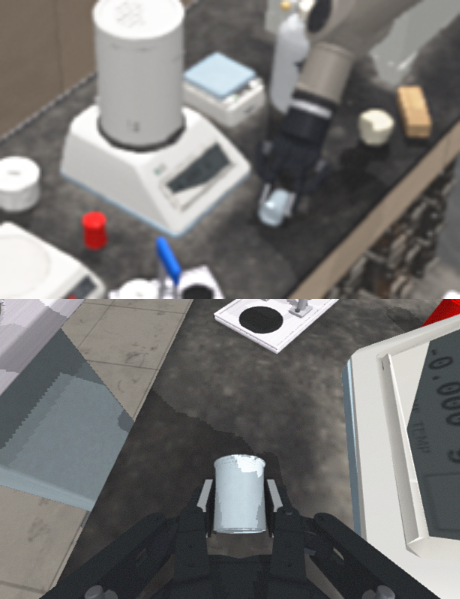

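```bash
python3 - <<'E'
from h import *
s0=env.get_state(); piv=s0['tcp_pos']+Zx(s0['orientation'])[:,2]*OFF
env.grip(.050); st()
snap('wrist','w5')
piv=piv+[0,0,.002]
for ph in (-27,-9,9,27,45):
    q=Q(Y1,np.radians(ph),np.pi)
    try: print(ph,env.movel(tcp(piv,q,OFF),.05,rot=q,stop_force=8))
    except env.PlanningError as e: print('PE',e); break
    st()
snap('wrist','w6');snap('scene','s6')
E
python3 -c "
import cv2,numpy as np
a=cv2.imread('pics/w5.png');b=cv2.imread('pics/w6.png')
cv2.imwrite('pics/v7.png',np.vstack([cv2.resize(a,(460,299)),cv2.resize(b,(460,299))[:,:460]]))"
```

```text
t 9.34 q [ 0.958  0.893 -0.607  1.842 -0.192  1.006  0.747] tcp [ 0.462 -0.172  0.062] F [-0.01   0.211 -0.037] op 0.0501
-27 False
t 9.94 q [ 0.817  0.711 -0.538  1.977 -0.091  0.778  0.597] tcp [ 0.46  -0.157  0.076] F [-0.846  0.807 -0.277] op 0.0499
-9 False
t 10.47 q [ 0.543  0.564 -0.368  2.107  0.089  0.567  0.319] tcp [ 0.457 -0.14   0.081] F [-0.058 -0.696  0.264] op 0.0497
9 False
t 11.2 q [ 0.066  0.495 -0.023  2.224  0.41   0.421 -0.157] tcp [ 0.454 -0.122  0.081] F [ 0.011 -0.204  0.067] op 0.0498
27 False
t 11.96 q [-0.486  0.585  0.39   2.304  0.764  0.38  -0.71 ] tcp [ 0.451 -0.104  0.076] F [-0.061  0.139  0.834] op 0.0502
45 False
t 12.58 q [-0.843  0.812  0.605  2.321  0.917  0.435 -1.087] tcp [ 0.448 -0.09   0.065] F [-0.02   0.051  0.338] op 0.0506
```

View pics/v7.png

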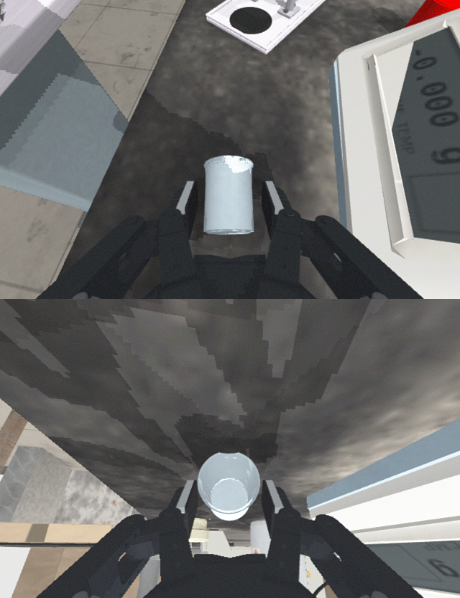

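```bash
cat >> h.py <<'E'
CAR=np.array([.4655,.139,0.]); CY=np.radians(59.5); CX=np.array([np.cos(CY),np.sin(CY),0])
DISC=CAR-.047*CX; Y2=np.radians(265)
E
python3 - <<'E'
from h import *
env.grip(.02,30); s=st()
env.movel(s['tcp_pos']+[0,0,.16],.15); st()
q=qq(-1,Y2); t=tcp(DISC+[0,0,.17],q,OFF)
print(kin.inverse_kinematics(t,q)); env.reach(t,q); st()
snap('wrist','w7');snap('scene','s7')
E
python3 -c "
import cv2,numpy as np
a=cv2.imread('pics/s7.png')[150:310,240:486];b=cv2.imread('pics/w7.png')
cv2.imwrite('pics/v8.png',np.vstack([cv2.resize(a,(460,299)),cv2.resize(b,(460,299))[:,:460]]))"
```

```text
t 12.95 q [-0.844  0.812  0.607  2.321  0.917  0.436 -1.089] tcp [ 0.448 -0.09   0.065] F [ 0.153 -1.254  2.016] op 0.0358
t 14.18 q [-0.889  0.372  0.641  2.292  0.815  0.822 -0.747] tcp [ 0.448 -0.089  0.225] F [-0.309  0.292 -1.252] op 0.0362
[-0.593  0.537  0.934  2.278 -1.268  1.321  1.114]
t 15.98 q [-0.593  0.538  0.934  2.278 -1.267  1.321  1.113] tcp [0.438 0.056 0.212] F [-0.391  0.507 -0.656] op 0.0359
```

View pics/v8.png

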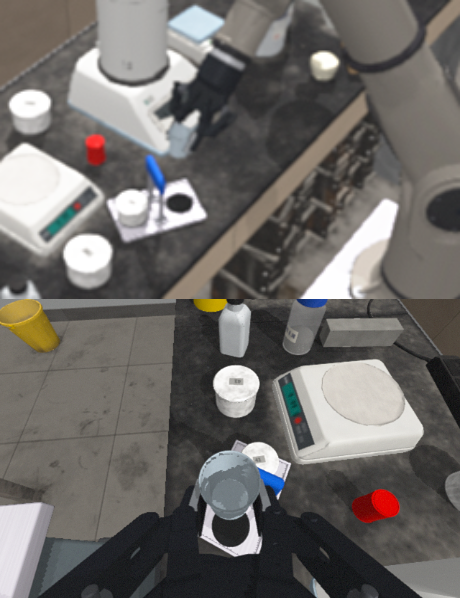

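```bash
python3 - <<'E'
from h import *
p,d,c=snap('top','t7')
cv2.imwrite('pics/v9.png',cv2.resize(p[90:330,200:480],None,fx=2.4,fy=2.4))
for (u,v) in [(345,225),(355,230),(365,235),(375,240),(340,215),(350,215)]: print((u,v),pts(c,d,u,v))
E
```

```text
(345, 225) [ 0.501 -0.047 -0.001]
(355, 230) [ 0.483 -0.082 -0.001]
(365, 235) [ 0.462 -0.086  0.402]
(375, 240) [ 0.449 -0.109  0.447]
(340, 215) [ 0.537 -0.029 -0.006]
(350, 215) [ 0.537 -0.065 -0.004]
```

View pics/v9.png

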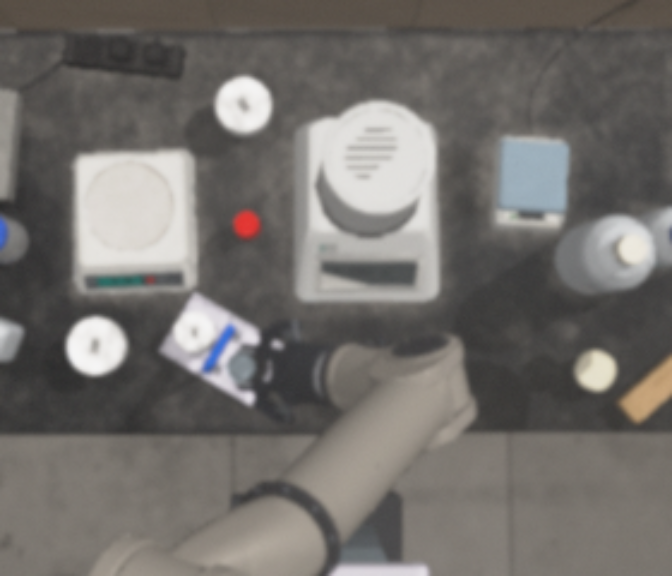

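View pics/s7.png

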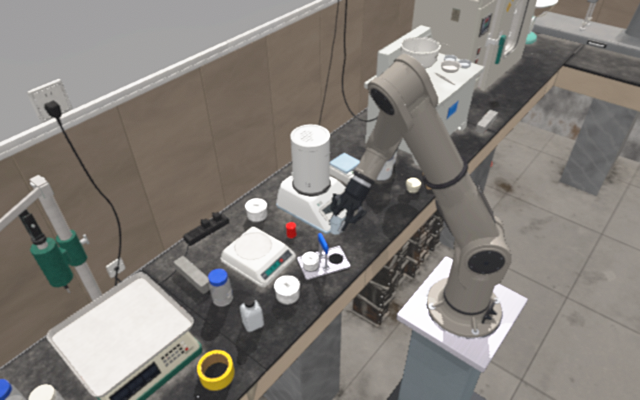

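```bash
python3 - <<'E'
from h import *
q=qq(-1,Y2)
env.movel(tcp(DISC+[0,0,.06],q,OFF),.12); s=st(); print(s['tcp_pos']+Zx(s['orientation'])[:,2]*OFF, DISC)
snap('wrist','w8');snap('top','t8');snap('scene','s8')
E
python3 -c "
import cv2,numpy as np
a=cv2.imread('pics/s8.png')[190:290,270:424];b=cv2.imread('pics/w8.png')
cv2.imwrite('pics/v10.png',np.vstack([cv2.resize(a,(460,299)),cv2.resize(b,(460,299))[:,:460]]))"
```

```text
t 17.2 q [-0.143  0.633  0.348  2.282 -1.363  1.021  1.283] tcp [0.438 0.056 0.102] F [0.283 0.286 0.723] op 0.0361
[0.442 0.098 0.06 ] [0.442 0.099 0.   ]
```

View pics/v10.png

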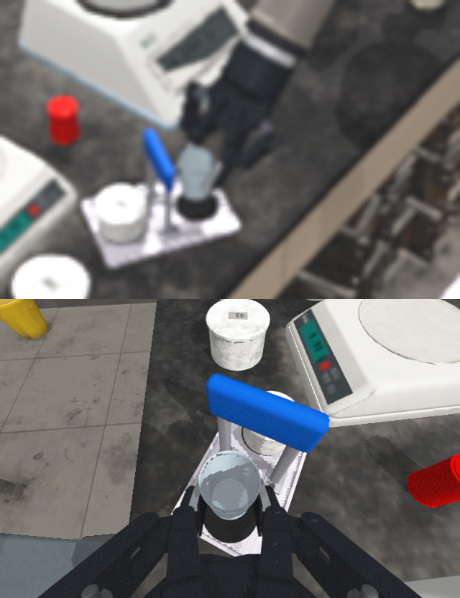

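```bash
python3 - <<'E'
from h import *
for y in (265,270,275,280):
    q=qq(-1,np.radians(y))
    try:
        if y!=265: env.movel(tcp(DISC+[0,0,.06],q,OFF),.04,rot=q)
        env.movel(tcp(DISC+[0,0,.035],q,OFF),.08); print('ok',y); st()
        print(env.movel(tcp(DISC+[0,0,.023],q,OFF),.02,stop_force=3)); s=st(); print(s['tcp_pos']+Zx(s['orientation'])[:,2]*OFF); break
    except env.PlanningError as e: print(y,e)
snap('wrist','w9');snap('scene','s9')
E
python3 -c "
import cv2,numpy as np
a=cv2.imread('pics/s9.png')[190:290,270:424];b=cv2.imread('pics/w9.png')
cv2.imwrite('pics/v11.png',np.vstack([cv2.resize(a,(460,299)),cv2.resize(b,(460,299))[:,:460]]))"
```

```text
ok 265
t 17.82 q [-0.007  0.666  0.179  2.271 -1.363  0.923  1.31 ] tcp [0.438 0.056 0.078] F [ 0.319 -0.37  -0.292] op 0.036
True
t 18.26 q [ 0.032  0.679  0.132  2.267 -1.363  0.894  1.319] tcp [0.438 0.057 0.07 ] F [1.355 0.66  2.921] op 0.0359
[0.442 0.099 0.028]
```

View pics/v11.png

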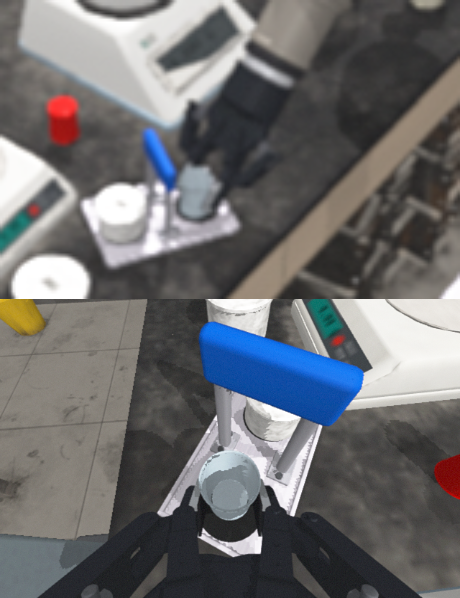

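```bash
python3 - <<'E'
from h import *
env.grip(.058); s=st()
env.movel(s['tcp_pos']-Zx(s['orientation'])[:,2]*.10,.1); s=st()
snap('wrist','w10')
env.movel(s['tcp_pos']+[0,0,.10],.2); s=st()
snap('scene','s10'); snap('top','t10');snap('wrist','w11')
E
python3 -c "
import cv2,numpy as np
a=cv2.imread('pics/s10.png')[190:290,270:424];b=cv2.imread('pics/w10.png')
cv2.imwrite('pics/v12.png',np.vstack([cv2.resize(a,(460,299)),cv2.resize(b,(460,299))[:,:460]]))"
```

```text
t 18.7 q [ 0.03   0.679  0.134  2.268 -1.363  0.894  1.319] tcp [0.438 0.056 0.07 ] F [-0.004 -0.045  0.334] op 0.0579
t 19.85 q [ 0.089  0.543  0.254  2.233 -1.123  1.036  1.169] tcp [ 0.431 -0.013  0.14 ] F [-0.27   0.37  -0.618] op 0.0577
t 20.55 q [ 0.035  0.337  0.311  2.197 -0.977  1.142  0.926] tcp [ 0.431 -0.013  0.239] F [-0.305  0.019 -0.404] op 0.0583
```

View pics/v12.png

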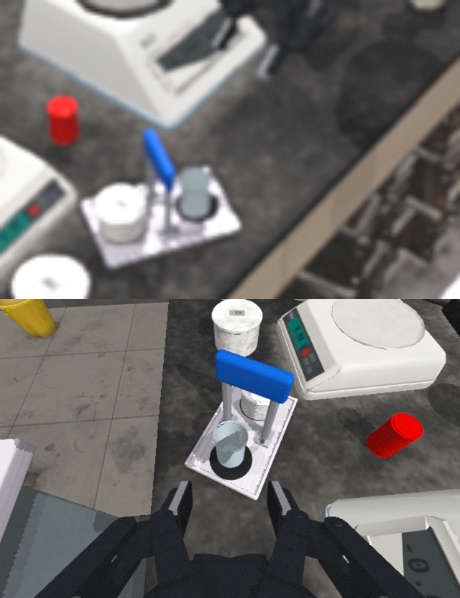

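```bash
python3 - <<'E'
from h import *
for sgn in(1,-1):
    q=Q(CY+sgn*np.pi/2,0)
    for z in (.30,.154,.254): print(sgn,z,kin.inverse_kinematics(CAR+[0,0,z],q))
p,d,c=load('w11')
cv2.imwrite('pics/v13.png',p)
E
```

```text
1 0.3 [-0.549  0.167  0.147  2.008 -0.029  0.968  0.651]
1 0.154 [-0.63   0.392  0.256  2.14  -0.165  0.628  0.78 ]
1 0.254 [-0.563  0.226  0.167  2.058 -0.049  0.861  0.67 ]
-1 0.3 [-0.189  0.184 -0.258  1.986  0.056  0.978 -2.577]
-1 0.154 [-0.88   0.438  0.572  2.155 -0.39   0.648 -2.14 ]
-1 0.254 [-0.368  0.229 -0.058  2.046  0.017  0.867 -2.539]
```

View pics/v13.png

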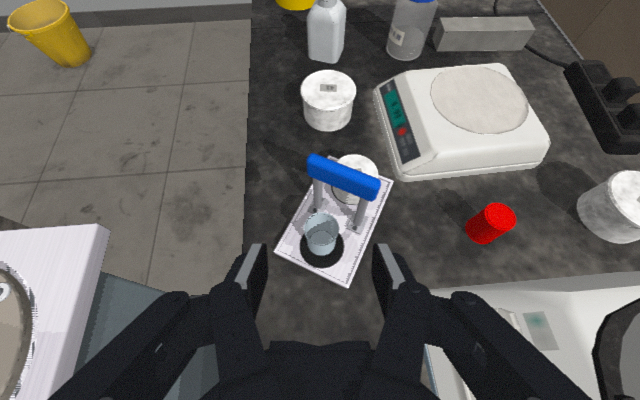

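Cup stands mouth-up within the disc (320,235); use sgn=+1 and look from straight above the grip.

```bash
python3 - <<'E'
from h import *
q=Q(CY+np.pi/2,0)
env.grip(.06,60)
env.reach(CAR+[0,0,.30],q); st()
p,d,c=snap('wrist','w12')
hsv=cv2.cvtColor(p,cv2.COLOR_BGR2HSV)
m=((hsv[...,0]>100)&(hsv[...,0]<125)&(hsv[...,1]>150)&(hsv[...,2]>80)&(d>0)&(d<.5)).astype(np.uint8)
vv,uu=np.nonzero(m); P=pts(c,d,uu,vv); P=P[(P[:,2]>.112)&(P[:,2]<.121)&(np.linalg.norm(P[:,:2]-CAR[:2],axis=1)<.06)]
print(len(P),P.min(0),P.max(0)); r=cv2.minAreaRect((P[:,:2]*1000).astype(np.float32)); print('grip top rect',r,P[:,2].mean())
E
```

```text
t 21.82 q [-0.548  0.167  0.149  2.01  -0.031  0.969  0.651] tcp [0.465 0.138 0.299] F [ 0.525 -1.055 -1.544] op 0.0599
983 [0.431 0.117 0.112] [0.499 0.163 0.118]
grip top rect ((465.62481689453125, 140.62977600097656), (12.838400840759277, 75.58241271972656), 59.07741165161133) 0.11474400949361359
```

View pics/w12.png

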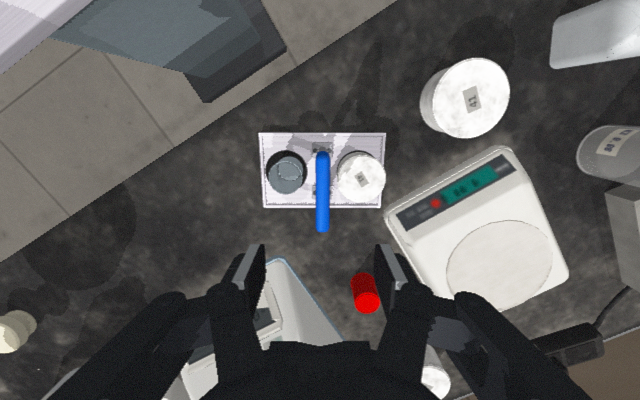

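```bash
python3 - <<'E'
from h import *
g=np.array([.4655,.140,0]); q=Q(np.radians(59.2)+np.pi/2,0)
env.movel(g+[0,0,.20],.12,rot=q); print(env.movel(g+[0,0,.153],.08,stop_force=6)); st()
env.grip(.024); st(); snap('wrist','w13')
E
```

```text
False
t 23.58 q [-0.521  0.386  0.122  2.132 -0.078  0.626  0.688] tcp [0.466 0.14  0.153] F [-0.663 -0.031 -0.362] op 0.0601
t 24.02 q [-0.521  0.386  0.122  2.133 -0.078  0.626  0.688] tcp [0.466 0.14  0.153] F [ 0.201 -0.051 -0.181] op 0.0241
```

View pics/w13.png

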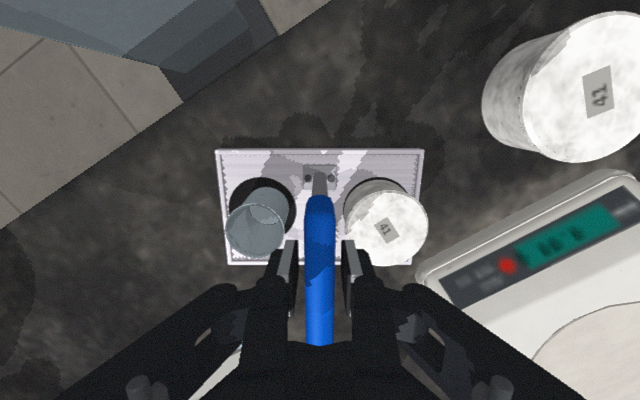

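```bash
python3 - <<'E'
from h import *
env.grip(.016,80); env.grip(.0,80); s=st()
env.movel(s['tcp_pos']+[0,0,.01],.02); env.dwell(.2); s1=st(); print(s1['torque'])
snap('wrist','w14')
env.movel(s['tcp_pos']+[0,0,.101],.05); env.dwell(.5); s2=st(); print(s2['tcp_pos']-s['tcp_pos'],s2['torque'],s2['orientation'],s['orientation'])
p,d,c=snap('wrist','w15');snap('scene','s15');snap('top','t15')
E
python3 -c "
import cv2,numpy as np
a=cv2.imread('pics/s15.png')[160:280,270:454];b=cv2.imread('pics/w15.png')
cv2.imwrite('pics/v15.png',np.vstack([cv2.resize(a,(460,299)),cv2.resize(b,(460,299))[:,:460]]))"
```

```text
t 24.53 q [-0.522  0.387  0.122  2.133 -0.078  0.626  0.688] tcp [0.466 0.14  0.153] F [-1.18   0.477  2.937] op 0.0131
t 25.39 q [-0.525  0.369  0.125  2.127 -0.074  0.65   0.684] tcp [0.465 0.14  0.163] F [ 0.227  0.116 -5.264] op 0.0133
[0.004 0.007 0.038]
t 27.91 q [-0.546  0.226  0.145  2.056 -0.043  0.862  0.656] tcp [0.466 0.14  0.254] F [-0.988 -0.31  -5.766] op 0.0131
[-0.     0.     0.101] [0.01  0.012 0.067] [-0.     0.266  0.964 -0.   ] [0.    0.266 0.964 0.   ]
```

View pics/v15.png

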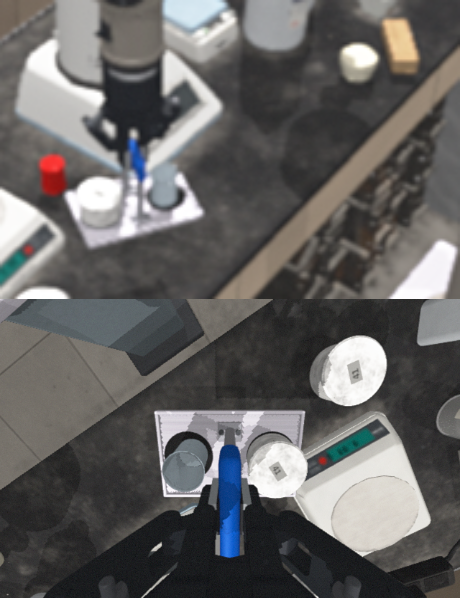

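```bash
python3 - <<'E'
from h import *
p,d,c=load('w15'); vv,uu=np.nonzero(d>0); P=pts(c,d,uu,vv)
L=(P-[.4655,.14,0]); x=L@CX; y=L@np.array([-CX[1],CX[0],0])
m=(abs(x)<.085)&(abs(y)<.055)&(P[:,2]>.095)&(P[:,2]<.12)
A=np.c_[x[m],y[m],np.ones(m.sum())]; k=np.linalg.lstsq(A,P[m,2],rcond=None)[0]; r=P[m,2]-A@k
g=abs(r)<.003; k=np.linalg.lstsq(A[g],P[m,2][g],rcond=None)[0]; print(m.sum(),g.sum(),'slopes deg',np.degrees(k[:2]),'z',k[2])
for n,lo,hi in(('cup',-.075,-.02),('tin',.018,.08)):
    w=(x>lo)&(x<hi)&(abs(y)<.05)&(P[:,2]>.13)&(P[:,2]<.165); print(n,w.sum(),np.percentile(P[w,2],98),x[w].mean(),y[w].mean())
st(); job.job_done(); st()
E
```

```text
12274 11068 slopes deg [-0.074  0.022] z 0.10722214555535395
cup 1886 0.15436486997233545 -0.04462305879486552 -0.001412892285765137
tin 5122 0.145234195771206 0.04649936002366637 0.00032773402476990953
t 28.06 q [-0.546  0.226  0.145  2.056 -0.043  0.862  0.656] tcp [0.466 0.14  0.254] F [-0.072 -0.147 -4.983] op 0.0129
the job is handed in; nothing more can be done
the job is handed in; nothing more can be done
```

The job is done and handed in: the cup stands mouth-up on the black disc, and the arm is holding the carrier steady with its underside about 10 cm above the bench. It took 28 s of the 67 s allowed.

- **Cup:** I turned it in two 90° steps. I gripped it with the tool tilted, laid it on its side on the bench, gripped it again from the opposite tilt, and stood it on the disc. It touched down at the height I expected, and I let go.
- **Carrier:** I took it by the middle of the blue grip and lifted it 101 mm straight up.

**Last checks:**

| Check | Result |
|---|---|
| Upper face of the base plate | z = 0.107 m, so the underside is about 0.101 m up |
| Level | within 0.1° |
| Cup | about 3 mm from the disc's centre, rim at z = 0.154 m |
| Tin | about 1 mm from the middle of its end |
| Load on the tool | about 5 N, steady |

I did not touch the other things, and the pictures show no contact with them. No check failed or disagreed.

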